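# Load the slide scanner and close its gate

## Robot

A 6-joint arm with a two-finger parallel gripper is mounted at the origin on the work surface. World frame = base frame: x ahead of the robot, y to its left, z up, the work surface at z = 0. Lengths are in m, angles in degrees, forces in N, time in s.
With the tool pointing down it reaches from about 0.4 to 0.825 m from the base axis. Payload 7 kg.
Tool frame: the origin (TCP) lies between the finger pads; the fingertips stand 25 mm ahead of it and the grasp point (between the pads) lies 6 mm ahead of it; z points along the fingers, y is the line along which they close (so a half turn about z gives the same grasp; the last joint's range is limited). The gripper opens to 88 mm and grips with 3 to 60 N. Pads are 19 mm wide; open, the fingers measure 130 mm over their backs; the gripper's body (78 mm by 193 mm) begins 47 mm behind the grasp point.
Start: joints at [-48.753, 20.546, 0.682, 0, -70.136, -16.507], TCP at [0.282, -0.613, 0.252] pointing down, gripper open.
Joint ranges: [-176.03, 176.03], [-82.01, 121.73], [-58.28, 71.71], [-173.87, 95.51], [-174.79, -0.11], [-173.66, 173.66]. Speed limits (degrees/s): [136.94, 136.94, 172.46, 180, 180, 180].

## Interface

Orientations are given as [roll, pitch, yaw] about the fixed x, y, z axes, in that order (R = Rz(yaw) Ry(pitch) Rx(roll)).
In Python, from plant import r gives the robot as it stands.
- The arm moves only by the shell command python3 -m crank 'ROWS' [FORCE]. ROWS is JSON, a list of rows, each a list of 3 entries, a list of its own where there are three numbers: the turn, a rotation vector about the tool's x, y, z in degrees, then the shift along the tool's x, y, z in cm, then the closure, from -1 (fully open) to 1 (shut). In form: [[[wx, wy, wz], [dx, dy, dz], fingers], ...]. A call has 1 to 8 rows; each row shifts and turns the commanded pose from where the row before left it, along the tool's axes as they then stand; what a row does not reach is not made up. A row lasts 1/10 s, in which the tool goes at most 50 mm and 8.59 degrees, less where a joint would pass 70% of its speed; a pose out of reach is approached as far as the arm can. A call with a gripper value outside its range is refused whole. The fingers move at their own pace and stop on an object; FORCE is the grip in N (left out, the last holds). Time passes only in rows, so rows that do not move let the fingers close. It gives the time, the measured TCP pose, the force, the opening and the grip force at its end, in the units of the state.
- r.get_state(): the state, without advancing time (a new reading comes with each control period).
- r.capture(name): name is "scene" or "top" or "wrist"; returns a dict with "color" (384x512x3 uint8, red, green, blue), "range_z" (384x512 float32, m along the optical axis (not along the pixel's ray), 0 where there is no reading), "intrinsics" (3x3 intrinsics, pixels), "world_from_camera" (4x4, takes a point from camera to world coordinates); the wrist camera has in their place "hand_eye" (4x4, takes a point from camera to tool coordinates, whose origin is the TCP and whose axes are the flange's). Camera axes: x right, y down, z forward; pixel columns grow to the right and rows downward; lengths in m; the calibration is good to about 2 mm. A picture is of the moment at which its call begins: read the wrist's pose just before it.
- r.close_job(): hands the job in; it is judged then, once.
The state is a dict: "time_s": time; "joints": joint angles; "qd": joint speeds; "joint_torque": joint torques, N m; "tcp_pos": TCP position; "eef_rot": TCP orientation; "contact_force": force on the tool from outside, world axes, zero at the start; "moment": the same for the moment, N m; "gripper_width": finger opening in m; "gripper_force": force on a finger pad.
Only numpy, scipy, OpenCV 4.12 (cv2) and the standard library are available. Lean on these libraries where they do the work, as an engineer would, in place of code of your own. Each camera call takes 0.05 s, during which the arm holds its last target. There are 200 camera calls.

## Task

Load the long slide cassette (the one with the bar grip) into the slide scanner: slide the retaining gate aside until the bay is clear, set the cassette upright and flat on the floor of the bay, and slide the gate fully back home over the cassette's end. Leave the short cassette with the round knob where it stands.

Things in the scene. Friction and masses are not known exactly. Their poses are not given: they have to be found in the camera images.
- cassette_mid (a point): The long slide cassette, loose, grey plastic and glass: body 36 (x) by 90 (y) by 30 mm high, with a grip bar 12 (x) by 28 (y) by 40 mm high on the middle of its top; 70 mm high in all, 0.11 to 0.22 kg, same if turned end for end. This point: its centre, 35 mm above its underside (the bar reaches from 5 mm below to 35 mm above it). z up.
- bay (a point): Centre of the loading bay's floor in the fixed white scanner station. The floor is 12 mm above the table; the bay, open at the top, is 60 (x) by 110 mm (y) with walls 34 mm high. y points along the station towards the gate, z up. On the deck: an optics head at y = -88 to -168 mm, top 64 mm above this floor; gate guide strips at x = +-50 mm from y = 61 mm on, tops 48 mm above this floor.
- gate_tab (a point): Centre of the black upright tab, 50 (x) by 12 (y) by 40 mm high, on the gate plate (88 mm wide; top 20 mm below this point, 41 mm above the bay floor). The gate slides along the bay's y and stays where left (2 N friction). This point is at y = 105 mm of the bay when home (its stop; plate covers 30 mm of the bay), 135 when the bay is clear, 165 at the outer stop; starts near home. Axes as the bay's.
- short_mid (a point): The short slide cassette, to be left alone: loose grey plastic, body 36 (x) by 50 (y) by 30 mm high with a round knob 18 mm across and 26 mm high on top. This point is on its vertical centre line 35 mm above its underside. z up.
Things that resemble listed ones, but are neither listed nor needed, are in the scene too. What is shaped like the part that bears cassette_mid but red is not meant.

How it is judged (in metres and radians):
On the way, in this order (a step that is already met when the one before it is completed fails the run):
1. the gate is slid aside, clear of the bay (within 5 mm) (y of gate_tab in the frame of bay above 0.13 m), for 0.1 s.
2. the long cassette stands on the floor of the bay while the gate is still aside (z of cassette_mid in the frame of bay between 0.03 and 0.04 m and x of cassette_mid in the frame of bay between -0.018 and 0.018 m and y of cassette_mid in the frame of bay between -0.018 and 0.018 m and angle between cassette_mid's own z axis and vertical below 0.12 rad and y of gate_tab in the frame of bay above 0.12 m), for 0.2 s.
At the end, for the whole second after the job is handed in: The long cassette stands upright (within 7 degrees) on the floor of the bay (its centre within 18 mm of the bay's centre each way and within 5 mm of its seated height), and the gate is back within 8 mm of home (z of cassette_mid in the frame of bay between 0.03 and 0.04 m and x of cassette_mid in the frame of bay between -0.018 and 0.018 m and y of cassette_mid in the frame of bay between -0.018 and 0.018 m and angle between cassette_mid's own z axis and vertical below 0.12 rad and y of gate_tab in the frame of bay below 0.113 m); the robot touches nothing.
It fails at once if the short cassette is moved more than 30 mm (distance of short_mid from where it was at the start of the episode above 0.03 m).
It also fails if it takes over 58 s, if anything falls off the work surface, if the arm or the gripper's body presses on something with over 40 N, if the wrist force passes 120 N, or if a joint passes its speed limit or range.

## Working session

There is one attempt and no reset: what is moved stays moved. The work goes in short steps, Python scripts to look and compute and a shell command to move; the robot and the scene stay as the last step left them, time stands still between calls to the robot, and variables do not carry over. Pictures are saved under pics/ and viewed, at most 10 in all, crops included, and the job is handed in when it is done.

```bash
mkdir -p pics; ls
cat > h.py <<'E'
import numpy as np, cv2
from plant import r
from scipy.spatial.transform import Rotation as R
def cap(n):
    s=r.get_state(); c=r.capture(n)
    if 'world_from_camera' in c: T=np.array(c['world_from_camera'])
    else:
        W=np.eye(4); W[:3,:3]=R.from_euler('xyz',s['eef_rot'],degrees=True).as_matrix(); W[:3,3]=s['tcp_pos']
        T=W@np.array(c['hand_eye'])
    K=np.array(c['intrinsics']); z=c['range_z']; v,u=np.mgrid[:z.shape[0],:z.shape[1]]
    P=np.stack([(u-K[0,2])/K[0,0]*z,(v-K[1,2])/K[1,1]*z,z],-1)@T[:3,:3].T+T[:3,3]
    P[z==0]=np.nan
    return c['color'],P
E
python3 - <<'E'
from h import *
s=r.get_state();print(s)
for n in('scene','top'):
    c,P=cap(n); np.savez(f'{n}.npz',c=c,P=P); cv2.imwrite(f'pics/{n}.png',c[...,::-1])
E
```

```text
pics
{'time_s': 0.0, 'joints': array([-4.87521479e+01,  2.05901764e+01,  6.35827072e-01, -2.14849134e-02,
       -7.01375717e+01, -1.65078431e+01]), 'qd': array([ 0.0113466 , -0.07212141,  0.03939008, -0.0172222 , -0.01251599,
       -0.0297889 ]), 'joint_torque': array([ 2.57802158e-04, -5.82718098e+01,  2.93056977e+01,  6.99683100e+00,
        6.87731575e-03, -1.87558030e-04]), 'tcp_pos': array([ 0.28229846, -0.61264201,  0.25064818]), 'eef_rot': array([ 1.79906128e+02, -6.75677128e-03, -1.55267301e+02]), 'contact_force': array([-0.41340464, -0.06423956, -0.03930515]), 'moment': array([-0.01828612, -0.01864552, -0.00605283]), 'gripper_force': 0.0, 'gripper_width': 0.08804696971118456}
```

View pics/scene.png

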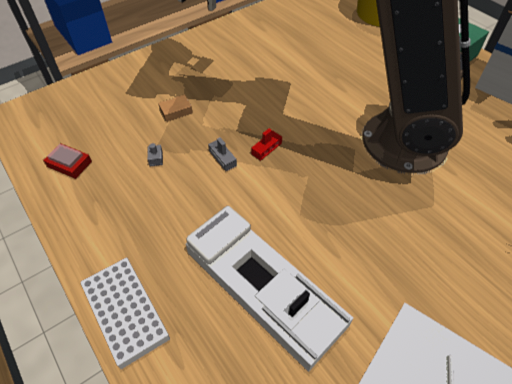

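View pics/top.png

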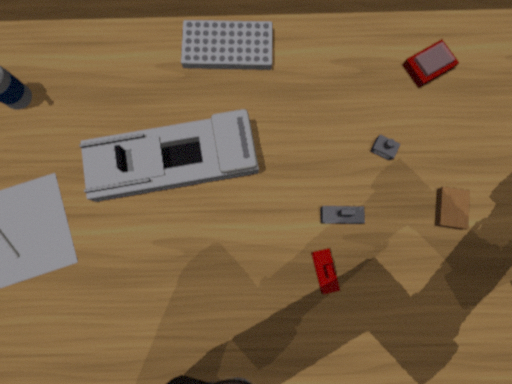

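The top view shows the long cassette at (343,214), the short one at (385,147), the bay at (182,153) and the gate tab at (121,158). The scene view agrees, and the red look-alike is at (325,270).

Run:
```python
from h import *
d=np.load('top.npz');c=d['c'];P=d['P']
for n,(u,v) in dict(cas=(330,214),bar=(345,213),short=(385,147),bay=(182,153),tab=(121,155),plate=(140,158),head=(232,143),table=(300,150)).items(): print(n,P[v,u].round(3))
def rect(m,name):
    n,l,st,ce=cv2.connectedComponentsWithStats(m.astype(np.uint8))
    k=1+np.argmax(st[1:,4]); q=P[l==k]; b=cv2.minAreaRect(q[:,:2].astype(np.float32)*1000)
    bp=cv2.boxPoints(b); e=sorted([(np.linalg.norm(bp[1]-bp[0]),tuple(bp[1]-bp[0])),(np.linalg.norm(bp[2]-bp[1]),tuple(bp[2]-bp[1]))])
    print(name,len(q),np.round(b[0],1),[round(x[0],1) for x in e],'long axis deg',np.degrees(np.arctan2(e[1][1][1],e[1][1][0])).round(1),'z',np.median(q[:,2]).round(4))
v,u=np.mgrid[:384,:512]
def roi(a,b,w): return (abs(u-a)<w)&(abs(v-b)<w)
Z=P[...,2]
t=Z
rect(roi(343,214,28)&(Z>.015)&(Z<.05),'body')
rect(roi(343,214,28)&(Z>.055),'bar')
rect(roi(385,147,18)&(Z>.015),'short')
rect(roi(170,155,110)&(Z>.015)&(v>100)&(v<205),'station')
rect(roi(182,153,30)&(Z<.03)&(Z>.002),'bayfloor')
rect(roi(121,158,18)&(Z>.075),'tab')
rect(roi(235,143,30)&(Z>.062),'head')
```

```text
cas [ 0.451 -0.223  0.03 ]
bar [ 0.448 -0.245  0.07 ]
short [ 0.594 -0.349  0.04 ]
bay [0.6   0.098 0.011]
tab [0.576 0.209 0.089]
plate [0.579 0.181 0.052]
head [ 0.6   -0.018  0.075]
table [ 0.603 -0.169  0.001]
body 634 [ 450.  -250.8] [np.float32(36.3), np.float32(90.9)] long axis deg 86.9 z 0.0294
bar 89 [ 449.3 -250.4] [np.float32(11.0), np.float32(27.2)] long axis deg 85.5 z 0.069
short 404 [ 598.5 -356.9] [np.float32(37.3), np.float32(50.3)] long axis deg 62.2 z 0.0297
station 9787 [585.8 121. ] [np.float32(133.0), np.float32(370.5)] long axis deg -81.3 z 0.0479
bayfloor 958 [595.   98.7] [np.float32(52.5), np.float32(90.3)] long axis deg -81.2 z 0.012
tab 196 [571.8 214.2] [np.float32(13.3), np.float32(50.2)] long axis deg 9.5 z 0.0915
head 2157 [606.8 -20.7] [np.float32(79.8), np.float32(128.2)] long axis deg 8.7 z 0.0753
```

```bash
cat > go.py <<'E'
import sys; from h import *
# go.py x y z yaw : turn wz, then shift in tool axes (after the turn), cm
x,y,z,yaw=map(float,sys.argv[1:5]); s=r.get_state()
Rt=R.from_euler('xyz',[180,0,yaw],degrees=True)
R0=R.from_euler('xyz',s['eef_rot'],degrees=True)
print('turn',(R0.inv()*Rt).as_rotvec(degrees=True).round(2),'shift cm',(Rt.inv().apply(np.array([x,y,z])-s['tcp_pos'])*100).round(2),s['tcp_pos'],s['eef_rot'],s['time_s'])
E
python3 -m crank '[[[0,0,8],[0,0,0],-1],[[0,0,8],[0,0,0],-1],[[0,0,0],[0,0,0],-1]]' 10
python3 go.py .572 .214 .16 -171.3
```

```text
time_s: 0.4
tcp_pos: [0.2824, -0.6128, 0.251]
eef_rot: [179.9, -0.0, -171.4]
contact_force: [-0.1, -0.5, -0.9]
gripper_width: 0.0876
gripper_force: 0.0
turn [ 0.05 -0.02 -0.08] shift cm [-41.14  77.35   9.1 ] [ 0.28235505 -0.61280616  0.25101913] [ 1.79946792e+02 -2.09176757e-02 -1.71384368e+02] 0.4
```

```bash
python3 -m crank '[[[0,0,0],[-2.06,3.87,0],-1],[[0,0,0],[-2.06,3.87,0],-1],[[0,0,0],[-2.06,3.87,0],-1],[[0,0,0],[-2.06,3.87,0],-1],[[0,0,0],[-2.06,3.87,0],-1],[[0,0,0],[-2.06,3.87,0],-1],[[0,0,0],[-2.06,3.87,0],-1],[[0,0,0],[-2.06,3.87,0],-1]]'
python3 -m crank '[[[0,0,0],[-2.06,3.87,0],-1],[[0,0,0],[-2.06,3.87,0],-1],[[0,0,0],[-2.06,3.87,0],-1],[[0,0,0],[-2.06,3.87,0],-1],[[0,0,0],[-2.06,3.87,0],-1],[[0,0,0],[-2.06,3.87,0],-1],[[0,0,0],[-2.06,3.87,0],-1],[[0,0,0],[-2.06,3.87,0],-1]]'
python3 go.py .572 .214 .16 -171.3
```

```text
time_s: 1.2
tcp_pos: [0.3985, -0.2803, 0.2516]
eef_rot: [-180.0, 0.0, -171.0]
contact_force: [2.0, 0.6, 0.8]
gripper_width: 0.0875
gripper_force: 0.0
time_s: 2.0
tcp_pos: [0.5143, 0.0509, 0.2517]
eef_rot: [180.0, 0.0, -171.0]
contact_force: [1.3, -1.2, -0.5]
gripper_width: 0.0881
gripper_force: 0.0
turn [0.01 0.02 0.34] shift cm [-8.17 15.24  9.17] [0.51430787 0.05094901 0.25173715] [ 1.79991842e+02  2.28415656e-02 -1.70963650e+02] 2.0
```

```bash
python3 -m crank '[[[0,0,0],[-2.0,3.7,1.5],-1],[[0,0,0],[-2.0,3.7,1.5],-1],[[0,0,0],[-2.0,3.7,1.5],-1],[[0,0,0],[-1.4,2.5,2],-1],[[0,0,0],[0,0,2],-1],[[0,0,0],[0,0,0],-1]]'
python3 go.py .572 .214 .16 -171.3
python3 - <<'E'
from h import *
c,P=cap('wrist');np.savez('w1.npz',c=c,P=P);cv2.imwrite('pics/w1.png',c[...,::-1])
E
```

```text
time_s: 2.6
tcp_pos: [0.5649, 0.1947, 0.1631]
eef_rot: [-179.9, -0.3, -171.0]
contact_force: [-0.5, -0.7, -0.0]
gripper_width: 0.0875
gripper_force: 0.0
turn [-0.12 -0.33  0.3 ] shift cm [-0.99  1.8   0.31] [0.56492419 0.19466068 0.16313421] [-179.87756358   -0.3272746  -171.00217464] 2.6
```

View pics/w1.png

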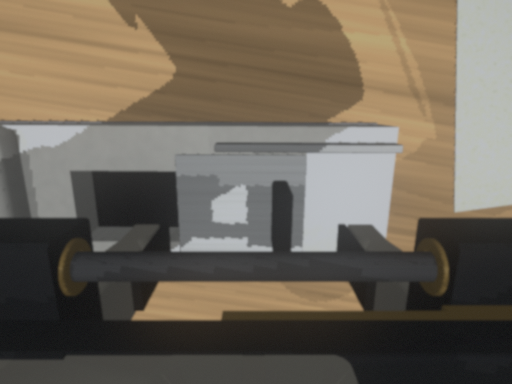

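The tab (about (283,215)) lies between the open fingers. The remaining offset is about 2 cm along the tool y axis. I'll refine the tab and bay positions from this view.

```bash
python3 - <<'E'
from h import *
d=np.load('w1.npz');P=d['P'];v,u=np.mgrid[:384,:512]
Z=P[...,2]
m=(Z>.082)&(Z<.1)&(v>170)&(v<248)&(u>255)&(u<310);q=P[m]
b=cv2.minAreaRect((q[:,:2]*1000).astype(np.float32));print('tab',len(q),b,q[:,2].mean())
R8=np.radians(8.7);ex=np.array([np.cos(R8),np.sin(R8)]);ey=np.array([-ex[1],ex[0]])
o=np.array([.5874,.1058])
X=(P[...,:2]-o)@ex;Y=(P[...,:2]-o)@ey
# tab y extents, plate edge, bay floor extents, station end in the assumed bay frame
print('tab y',np.percentile(Y[m],[1,50,99]).round(4))
f=(Z<.02)&(Z>.006)&(u>75)&(u<185)&(v>165)&(v<230)
print('floor',f.sum(),np.percentile(X[f],[1,99]).round(4),np.percentile(Y[f],[1,99]).round(4))
pl=(Z>.049)&(Z<.056)&(u>150)&(u<315)&(v>150)&(v<250)&(Y<.15);print('plate',np.percentile(X[pl],[1,99]).round(4),np.percentile(Y[pl],[.5,99]).round(4))
E
python3 go.py .572 .214 .084 -171.3
```

```text
tab 1091 ((568.6485595703125, 214.98715209960938), (43.033939361572266, 12.054954528808594), 8.555545806884766) 0.09203053096932785
tab y [0.1048 0.1103 0.1166]
floor 4853 [-0.0208  0.0318] [-0.0546  0.0203]
plate [-0.042   0.0349] [0.0313 0.1298]
turn [-0.1  -0.19  0.24] shift cm [-0.92  1.84  8.11] [0.56571379 0.19438325 0.16508797] [-179.90298168   -0.19328269 -171.05874446] 2.65
```

```bash
python3 -m crank '[[[0,0,0],[-0.5,0.95,0],-1],[[0,0,0],[-0.5,0.95,0],-1],[[0,0,0],[0,0,2.7],-1],[[0,0,0],[0,0,2.7],-1],[[0,0,0],[0,0,2.6],-1],[[0,0,0],[0,0,0],-1],[[0,0,0],[0,0,0],1],[[0,0,0],[0,0,0],1]]' 15
python3 -m crank '[[[0,0,0],[0,0,0],1],[[0,0,0],[0,0,0],1],[[0,0,0],[0,0,0],1],[[0,0,0],[0,0,0],1],[[0,0,0],[0,0,0],1]]' 15
```

```text
time_s: 3.45
tcp_pos: [0.5748, 0.2158, 0.0886]
eef_rot: [179.9, 0.2, -171.2]
contact_force: [0.6, -0.1, 0.9]
gripper_width: 0.0768
gripper_force: 0.0
time_s: 3.95
tcp_pos: [0.5736, 0.215, 0.0867]
eef_rot: [180.0, 0.0, -171.3]
contact_force: [0.1, -0.1, 0.4]
gripper_width: 0.0371
gripper_force: 0.0
```

```bash
python3 -m crank '[[[0,0,0],[0,0,0],1],[[0,0,0],[0,0,0],1],[[0,0,0],[0,0,0],1],[[0,0,0],[0,0,0],1],[[0,0,0],[0,0.7,0],1],[[0,0,0],[0,0.8,0],1],[[0,0,0],[0,0.8,0],1],[[0,0,0],[0,0.8,0],1]]' 15
python3 -m crank '[[[0,0,0],[0,0.8,0],1],[[0,0,0],[0,0,0],1],[[0,0,0],[0,0,0],1],[[0,0,0],[0,0,0],-0.4],[[0,0,0],[0,0,0],-0.4],[[0,0,0],[0,0,0],-0.4],[[0,0,0],[0,0,0],-0.4],[[0,0,0],[0,0,0],-0.4]]'
python3 go.py .572 .255 .084 -171.3
```

```text
time_s: 4.75
tcp_pos: [0.5688, 0.2464, 0.0865]
eef_rot: [-180.0, -0.0, -171.3]
contact_force: [2.2, -2.3, -0.2]
gripper_width: 0.0123
gripper_force: 15.0
time_s: 5.55
tcp_pos: [0.5677, 0.2534, 0.0866]
eef_rot: [-180.0, 0.0, -171.3]
contact_force: [-0.5, -0.7, -0.7]
gripper_width: 0.0462
gripper_force: 0.0
turn [-0.    0.    0.03] shift cm [-0.44  0.09  0.26] [0.56774695 0.25339094 0.08663668] [-1.79999447e+02  2.52159606e-03 -1.71273050e+02] 5.55
```

```bash
python3 -m crank '[[[0,0,0],[0,0,-4],-1],[[0,0,0],[0,0,-4],-1],[[0,0,0],[0,0,-4],-1],[[0,0,-8],[0,0,0],-1],[[0,0,-8],[0,0,0],-1],[[0,0,-8],[0,0,0],-1],[[0,0,-8],[0,0,0],-1],[[0,0,-8],[0,0,0],-1]]'
python3 -m crank '[[[0,0,-8],[0,0,0],-1],[[0,0,-8],[0,0,0],-1],[[0,0,-8],[0,0,0],-1],[[0,0,-8],[0,0,0],-1],[[0,0,-6],[0,0,0],-1],[[0,0,0],[0,0,0],-1]]'
python3 go.py .4497 -.2506 .15 -93.5
```

```text
time_s: 6.35
tcp_pos: [0.5676, 0.2534, 0.2066]
eef_rot: [180.0, 0.0, -130.9]
contact_force: [-0.1, 0.3, 0.3]
gripper_width: 0.0876
gripper_force: 0.0
time_s: 6.95
tcp_pos: [0.5677, 0.2535, 0.2066]
eef_rot: [180.0, -0.0, -93.2]
contact_force: [-0.4, -0.2, 0.4]
gripper_width: 0.0874
gripper_force: 0.0
turn [ 0.   -0.    0.32] shift cm [51.03  8.7   5.66] [0.56766163 0.25346855 0.20655429] [ 1.79996938e+02 -2.34039704e-03 -9.31809673e+01] 6.95
```

```bash
python3 -m crank '[[[0,0,0],[4.25,0.72,0],-1],[[0,0,0],[4.25,0.72,0],-1],[[0,0,0],[4.25,0.72,0],-1],[[0,0,0],[4.25,0.72,0],-1],[[0,0,0],[4.25,0.72,0],-1],[[0,0,0],[4.25,0.72,0],-1],[[0,0,0],[4.25,0.72,0],-1],[[0,0,0],[4.25,0.72,0],-1]]'
python3 -m crank '[[[0,0,0],[4.25,0.72,0],-1],[[0,0,0],[4.25,0.72,0],-1],[[0,0,0],[4.25,0.72,0],-1],[[0,0,0],[4,0.72,0],-1],[[0,0,0],[0,0,2.8],-1],[[0,0,0],[0,0,2.8],-1],[[0,0,0],[0,0,0],-1],[[0,0,0],[0,0,0],-1]]'
python3 - <<'E'
from h import *
c,P=cap('wrist');cv2.imwrite('pics/w2.png',c[...,::-1])
Z=P[...,2];m=(Z>.06)&(Z<.075)&(abs(P[...,0]-.45)<.05)&(abs(P[...,1]+.25)<.05)
q=P[m];print(len(q),cv2.minAreaRect((q[:,:2]*1000).astype(np.float32)))
E
python3 go.py .4497 -.2506 .064 -93.5
```

```text
time_s: 7.75
tcp_pos: [0.4902, -0.0842, 0.2069]
eef_rot: [-180.0, 0.0, -93.5]
contact_force: [1.2, 0.4, 0.5]
gripper_width: 0.0878
gripper_force: 0.0
time_s: 8.55
tcp_pos: [0.4526, -0.2483, 0.151]
eef_rot: [179.9, -0.0, -93.3]
contact_force: [-0.2, 0.3, 0.9]
gripper_width: 0.0876
gripper_force: 0.0
687 ((449.9476013183594, -250.6778564453125), (28.537370681762695, 11.985042572021484), 87.01182556152344)
turn [-0.05 -0.03  0.2 ] shift cm [0.25 0.35 8.77] [ 0.4533057  -0.24829588  0.15171495] [-1.79948987e+02 -3.38210302e-02 -9.32960079e+01] 8.6
```

View pics/w2.png

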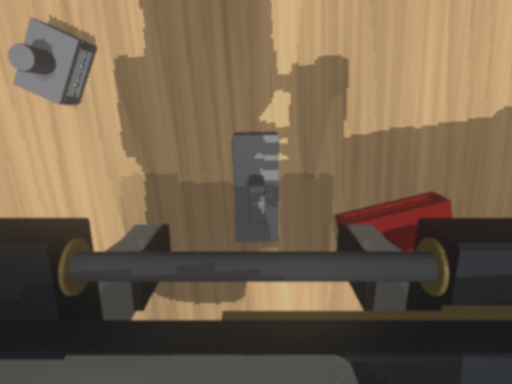

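The cassette bar sits at (257,195), centred between the fingers, with the red look-alike off to the right and clear of them.

```bash
python3 -m crank '[[[0,0,0],[0.2,0.3,2],-0.2],[[0,0,0],[0,0,2.2],-0.2],[[0,0,0],[0,0,2.2],-0.2],[[0,0,0],[0,0,2.3],-0.2],[[0,0,0],[0,0,0],-0.2],[[0,0,0],[0,0,0],-0.2],[[0,0,0],[0,0,0],1],[[0,0,0],[0,0,0],1]]' 25
python3 -m crank '[[[0,0,0],[0,0,0],1],[[0,0,0],[0,0,0],1],[[0,0,0],[0,0,0],1],[[0,0,0],[0,0,0],1],[[0,0,0],[0,0,0],1],[[0,0,0],[0,0,0],1]]' 25
python3 go.py .45 -.2506 .064 -93.0
```

```text
time_s: 9.4
tcp_pos: [0.4505, -0.2501, 0.0651]
eef_rot: [-179.9, -0.0, -93.2]
contact_force: [1.3, 0.2, 0.4]
gripper_width: 0.0417
gripper_force: 0.0
time_s: 10.0
tcp_pos: [0.4495, -0.25, 0.0636]
eef_rot: [180.0, -0.0, -93.3]
contact_force: [0.7, 0.5, 0.9]
gripper_width: 0.0117
gripper_force: 25.0
turn [ 0.   -0.   -0.26] shift cm [ 0.06 -0.05 -0.04] [ 0.44951363 -0.25002354  0.06355778] [ 1.79996305e+02 -9.82877010e-04 -9.32578106e+01] 10.0
```

```bash
python3 -m crank '[[[0,0,0],[0,0,-1.5],1],[[0,0,0],[0,0,-3],1],[[0,0,0],[0,0,-4],1],[[0,0,0],[0,0,-4],1],[[0,0,-6],[0,0,-1.5],1],[[0,0,-6],[0,0,0],1],[[0,0,0],[0,0,0],1]]'
python3 go.py .588 .106 .15 -81.3
```

```text
time_s: 10.7
tcp_pos: [0.4493, -0.2499, 0.2038]
eef_rot: [-180.0, 0.0, -81.2]
contact_force: [-0.7, -0.1, -2.8]
gripper_width: 0.0119
gripper_force: 25.0
turn [-0.04  0.01  0.11] shift cm [-33.08 -19.09   5.38] [ 0.44928491 -0.24986064  0.20380413] [-1.79960408e+02  1.20569768e-02 -8.11865095e+01] 10.7
```

38.2 cm to cover: 12 rows of about (-2.76, -1.59). The cassette underside at z≈0.14 clears the optics head (0.076).

```bash
python3 -m crank '[[[0,0,0],[-1.5,-0.9,0],1],[[0,0,0],[-2.8,-1.6,0],1],[[0,0,0],[-2.8,-1.6,0],1],[[0,0,0],[-2.8,-1.6,0],1],[[0,0,0],[-2.8,-1.6,0],1],[[0,0,0],[-2.8,-1.6,0],1],[[0,0,0],[-2.8,-1.6,0],1],[[0,0,0],[-2.8,-1.6,0],1]]'
python3 -m crank '[[[0,0,0],[-2.8,-1.6,0],1],[[0,0,0],[-2.8,-1.6,0],1],[[0,0,0],[-2.8,-1.6,0],1],[[0,0,0],[-2.4,-1.6,0],1],[[0,0,0],[-1,-0.5,1],1],[[0,0,0],[0,0,2],1],[[0,0,0],[0,0,0],1],[[0,0,0],[0,0,0],1]]'
python3 go.py .588 .106 .076 -81.3
python3 - <<'E'
from h import *
c,P=cap('wrist');cv2.imwrite('pics/w3.png',c[...,::-1])
c,P=cap('top');cv2.imwrite('pics/t3.png',cv2.resize(c[80:230,60:280,::-1],None,fx=3,fy=3))
E
```

```text
time_s: 11.5
tcp_pos: [0.5367, -0.0219, 0.2025]
eef_rot: [179.9, -0.0, -81.5]
contact_force: [0.8, -0.5, -2.1]
gripper_width: 0.0118
gripper_force: 25.0
time_s: 12.3
tcp_pos: [0.5866, 0.1033, 0.1727]
eef_rot: [179.9, -0.1, -81.4]
contact_force: [1.0, 0.2, -0.9]
gripper_width: 0.0123
gripper_force: 25.0
turn [ 0.14 -0.06 -0.05] shift cm [-0.24 -0.18  9.67] [0.58657393 0.10334508 0.17269375] [ 1.79856608e+02 -5.90438435e-02 -8.13507255e+01] 12.3
```

View pics/w3.png

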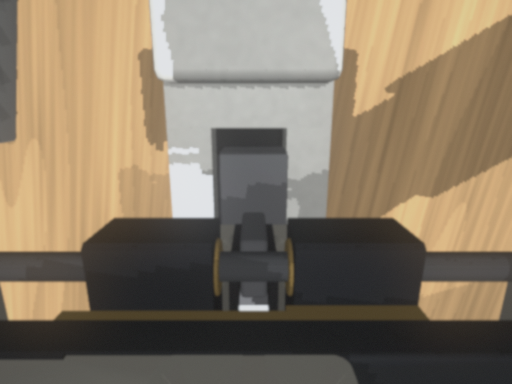

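The cassette body (219–287, row 150+) hangs over the bay opening (213–287, row 128+), roughly aligned. I'll measure the lateral offset in 3D.

```bash
python3 - <<'E'
from h import *
c,P=cap('wrist');Z=P[...,2];v,u=np.mgrid[:384,:512]
a=np.radians(8.7);ex=np.array([np.cos(a),np.sin(a)]);ey=np.array([-ex[1],ex[0]])
X=(P[...,:2]-[.588,.106])@ex;Y=(P[...,:2]-[.588,.106])@ey
for row in (170,185,200):
    z=Z[row]; b=(z>.11)&(z<.16)&(abs(np.arange(512)-253)<60)
    k=np.where(b)[0]; print(row,'cassette X',X[row,k[0]].round(4),X[row,k[-1]].round(4),'z',np.median(z[b]).round(3))
    l=np.where((z>.04)&(z<.052)&(np.arange(512)<k[0]))[0]; rr=np.where((z>.04)&(z<.052)&(np.arange(512)>k[-1]))[0]
    print('  deck X',X[row,l[[0,-1]]].round(4),X[row,rr[[0,-1]]].round(4))
for row in (135,142): 
    z=Z[row]; l=np.where((z>.04)&(z<.052)&(u[0]<250))[0];rr=np.where((z>.04)&(z<.052)&(u[0]>250))[0];print(row,X[row,l[[0,-1]]].round(4),X[row,rr[[0,-1]]].round(4))
col=Z[:,253]; b=np.where((col>.11)&(col<.16)&(v[:,0]<230))[0]; print('cass far Y',Y[b[0],253].round(4)); d=np.where((col>.04)&(col<.052)&(v[:,0]<150))[0]; print('bay edge Y',Y[d[-1],253].round(4),'head edge',Y[d[0],253].round(4))
E
python3 go.py .588 .106 .076 -81.3
```

```text
170 cassette X 0.0159 -0.0188 z 0.14
  deck X [0.0655 0.0313] [-0.0295 -0.0632]
185 cassette X 0.0169 -0.019 z 0.14
  deck X [0.0659 0.0312] [-0.0298 -0.0633]
200 cassette X 0.0162 -0.0185 z 0.14
  deck X [0.0659 0.0312] [-0.0294 -0.063 ]
135 [0.0653 0.0313] [-0.0288 -0.0631]
142 [0.0658 0.0313] [-0.029  -0.0634]
cass far Y -0.0477
bay edge Y -0.0555 head edge -0.0879
turn [-0.06  0.01 -0.01] shift cm [-0.22 -0.07  9.84] [0.58760066 0.10369774 0.17439297] [-1.79939501e+02  7.18506397e-03 -8.13146218e+01] 12.45
```

```bash
python3 -m crank '[[[0,0,0],[-0.2,-0.2,1],1],[[0,0,0],[0,0,2],1],[[0,0,0],[0,0,2],1],[[0,0,0],[0,0,2],1],[[0,0,0],[0,0,1],1],[[0,0,0],[0,0,0.9],1],[[0,0,0],[0,0,0],1],[[0,0,0],[0,0,0],1]]'
python3 go.py .588 .106 .076 -81.3
```

```text
time_s: 13.25
tcp_pos: [0.5894, 0.1064, 0.0851]
eef_rot: [-180.0, 0.0, -81.3]
contact_force: [0.1, 0.5, -1.3]
gripper_width: 0.0119
gripper_force: 25.0
turn [-0.04  0.    0.05] shift cm [0.02 0.14 0.91] [0.58936404 0.10642902 0.08507474] [-1.79960666e+02  8.75877710e-04 -8.12509977e+01] 13.25
```

```bash
python3 -m crank '[[[0,0,0],[0,0,0.4],1],[[0,0,0],[0,0,0.3],1],[[0,0,0],[0,0,0.2],1],[[0,0,0],[0,0,0],1],[[0,0,0],[0,0,0],1]]'
python3 -m crank '[[[0,0,0],[0,0,0.05],1],[[0,0,0],[0,0,0],-0.3],[[0,0,0],[0,0,0],-0.3],[[0,0,0],[0,0,0],-0.3],[[0,0,0],[0,0,0],-0.3],[[0,0,0],[0,0,0],-0.3],[[0,0,0],[0,0,0],-0.3]]'
```

```text
time_s: 13.75
tcp_pos: [0.589, 0.1063, 0.0756]
eef_rot: [-180.0, 0.0, -81.3]
contact_force: [0.3, -0.6, -1.2]
gripper_width: 0.0121
gripper_force: 25.0
time_s: 14.45
tcp_pos: [0.5889, 0.1063, 0.075]
eef_rot: [180.0, -0.0, -81.3]
contact_force: [0.7, 0.2, -1.3]
gripper_width: 0.0536
gripper_force: 0.0
```

```bash
python3 -m crank '[[[0,0,0],[0,0,-2],-0.3],[[0,0,0],[0,0,-3],-0.3],[[0,0,0],[0,0,-4],-0.3],[[0,0,8],[0,0,-3],-0.3],[[0,0,8],[0,0,0],-0.3],[[0,0,8],[0,0,0],-0.3],[[0,0,8],[0,0,0],-0.3],[[0,0,8],[0,0,0],-1]]'
python3 -m crank '[[[0,0,8],[0,0,0],-1],[[0,0,8],[0,0,0],-1],[[0,0,8],[0,0,0],-1],[[0,0,8],[0,0,0],-1],[[0,0,8],[0,0,0],-1],[[0,0,8],[0,0,0],-1],[[0,0,2],[0,0,0],-1],[[0,0,0],[0,0,0],-1]]'
python3 - <<'E'
from h import *
c,P=cap('wrist');cv2.imwrite('pics/w4.png',c[...,::-1])
Z=P[...,2]
a=np.radians(8.7);ex=np.array([np.cos(a),np.sin(a)]);ey=np.array([-ex[1],ex[0]])
X=(P[...,:2]-[.589,.1055])@ex;Y=(P[...,:2]-[.589,.1055])@ey
for n,m in dict(bar=(Z>.072)&(Z<.095)&(abs(X)<.03)&(abs(Y)<.04),body=(Z>.036)&(Z<.0445)&(abs(X)<.029)&(abs(Y)<.054),tab=(Z>.08)&(Z<.1)&(abs(X)<.03)&(Y>.1)&(Y<.19)).items():
    q=np.stack([X[m],Y[m]],-1)*1000; print(n,m.sum(),len(q) and cv2.minAreaRect(q.astype(np.float32)),np.median(Z[m]))
E
python3 go.py .567 .2535 .0866 -171.3
```

```text
time_s: 15.25
tcp_pos: [0.5889, 0.1063, 0.1952]
eef_rot: [-180.0, 0.0, -121.6]
contact_force: [-0.1, -0.1, 0.5]
gripper_width: 0.0609
gripper_force: 0.0
time_s: 16.05
tcp_pos: [0.5889, 0.1063, 0.195]
eef_rot: [180.0, -0.0, -171.3]
contact_force: [-0.1, 0.2, -0.3]
gripper_width: 0.0875
gripper_force: 0.0
bar 586 ((-0.7014627456665039, 0.5957469940185547), (27.944515228271484, 11.955365180969238), 89.82482147216797) 0.08158805246617284
body 3125 ((0.1740856170654297, -4.163600921630859), (99.51130676269531, 57.435523986816406), 89.97447204589844) 0.04186189513512306
tab 1257 ((-3.594240188598633, 149.5327911376953), (42.599464416503906, 13.1842679977417), 0.5143328905105591) 0.09186970327034613
turn [ 0.   -0.    0.11] shift cm [-0.06 14.88 10.84] [0.58888284 0.10629849 0.19503863] [ 1.79998913e+02 -3.30038900e-03 -1.71194579e+02] 16.1
```

View pics/w4.png

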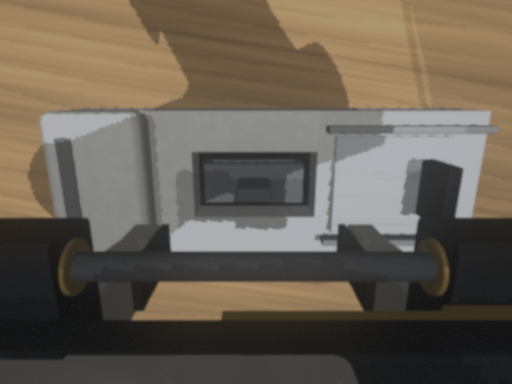

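The cassette is seated: bar top at 0.0816, centred within 1 mm at (255,185). The gate is at y≈149.5 mm, so I'll grip the tab and push it home.

```bash
python3 -m crank '[[[0,0,0],[0,3.7,0],-1],[[0,0,0],[0,3.7,0],-1],[[0,0,0],[0,3.7,0],-1],[[0,0,0],[0,3.7,0],-1],[[0,0,0],[0,0,3.6],-1],[[0,0,0],[0,0,3.6],-1],[[0,0,0],[0,0,3.6],-1],[[0,0,0],[0,0,0],0]]' 15
python3 -m crank '[[[0,0,0],[0,0,0],1],[[0,0,0],[0,0,0],1],[[0,0,0],[0,0,0],1],[[0,0,0],[0,0,0],1],[[0,0,0],[0,0,0],1],[[0,0,0],[0,0,0],1],[[0,0,0],[0,0,0],1],[[0,0,0],[0,0,0],1]]' 15
python3 -m crank '[[[0,0,0],[0,0,0],1],[[0,0,0],[0,0,0],1],[[0,0,0],[0,0,0],1],[[0,0,0],[0,0,0],1]]' 15
python3 go.py .5731 .2108 .0866 -171.3
```

```text
time_s: 16.9
tcp_pos: [0.5636, 0.2507, 0.0822]
eef_rot: [-179.8, -0.5, -171.2]
contact_force: [0.1, -1.4, 0.9]
gripper_width: 0.0836
gripper_force: 0.0
time_s: 17.7
tcp_pos: [0.5664, 0.2526, 0.0871]
eef_rot: [180.0, -0.0, -171.3]
contact_force: [-1.2, -0.5, -0.1]
gripper_width: 0.021
gripper_force: 0.0
time_s: 18.1
tcp_pos: [0.5664, 0.2528, 0.087]
eef_rot: [180.0, 0.0, -171.3]
contact_force: [-0.8, 1.3, -0.3]
gripper_width: 0.0117
gripper_force: 15.0
turn [0.01 0.   0.05] shift cm [-0.03 -4.25  0.04] [0.56640642 0.25278242 0.08701679] [ 1.79991312e+02  2.87618671e-04 -1.71253469e+02] 18.1
```

```bash
python3 -m crank '[[[0,0,0],[0,-0.7,0],1],[[0,0,0],[0,-0.8,0],1],[[0,0,0],[0,-0.8,0],1],[[0,0,0],[0,-0.8,0],1],[[0,0,0],[0,-0.8,0],1],[[0,0,0],[0,-0.3,0],1],[[0,0,0],[0,0,0],1],[[0,0,0],[0,0,0],1]]'
python3 -m crank '[[[0,0,0],[0,-0.2,0],1],[[0,0,0],[0,0,0],1],[[0,0,0],[0,0,0],1]]'
```

```text
time_s: 18.9
tcp_pos: [0.5729, 0.2108, 0.087]
eef_rot: [-180.0, -0.0, -171.3]
contact_force: [0.3, 2.2, -0.7]
gripper_width: 0.012
gripper_force: 15.0
time_s: 19.2
tcp_pos: [0.5729, 0.2107, 0.0871]
eef_rot: [179.9, 0.0, -171.2]
contact_force: [-4.3, 9.7, -0.1]
gripper_width: 0.0121
gripper_force: 15.0
```

The gate is against its stop, with the force rising to about 10 N. Now I'll release, lift and verify.

```bash
python3 -m crank '[[[0,0,0],[0,0.1,0],1],[[0,0,0],[0,0,0],-0.1],[[0,0,0],[0,0,0],-0.1],[[0,0,0],[0,0,0],-0.1],[[0,0,0],[0,0,0],-0.1],[[0,0,0],[0,0,0],-0.1],[[0,0,0],[0,0,-2],-0.1],[[0,0,0],[0,0,-3],-0.1]]'
python3 -m crank '[[[0,0,0],[0,0,-4],-0.1],[[0,0,0],[0,0,-3],-0.1],[[0,0,0],[0,0,0],-0.1],[[0,0,0],[0,0,0],-0.1]]'
python3 - <<'E'
from h import *
c,P=cap('wrist');cv2.imwrite('pics/w5.png',c[...,::-1])
Z=P[...,2]
a=np.radians(8.7);ex=np.array([np.cos(a),np.sin(a)]);ey=np.array([-ex[1],ex[0]])
X=(P[...,:2]-[.589,.1055])@ex;Y=(P[...,:2]-[.589,.1055])@ey
for n,m in dict(bar=(Z>.072)&(Z<.095)&(abs(X)<.03)&(abs(Y)<.04),tab=(Z>.08)&(Z<.1)&(abs(X)<.03)&(Y>.08)&(Y<.19)).items():
    q=np.stack([X[m],Y[m]],-1)*1000; print(n,m.sum(),len(q) and cv2.minAreaRect(q.astype(np.float32)),np.median(Z[m]))
E
```

```text
time_s: 20.0
tcp_pos: [0.5719, 0.2092, 0.1358]
eef_rot: [-179.9, -0.2, -171.3]
contact_force: [0.4, 0.5, -0.2]
gripper_width: 0.048
gripper_force: 0.0
time_s: 20.4
tcp_pos: [0.5731, 0.2102, 0.2078]
eef_rot: [179.9, 0.1, -171.3]
contact_force: [0.1, -0.6, -1.2]
gripper_width: 0.0484
gripper_force: 0.0
bar 566 ((-0.9598536491394043, 1.2338447570800781), (28.107807159423828, 11.542927742004395), 89.39686584472656) 0.08161959390833826
tab 933 ((-0.06399726867675781, 106.16151428222656), (11.47088623046875, 49.9964714050293), 89.91592407226562) 0.09265947788740761
```

View pics/w5.png

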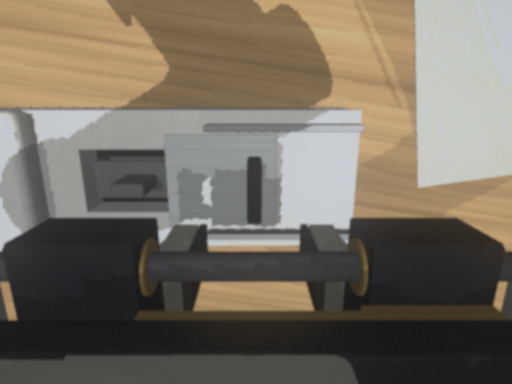

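The gate tab at (254,190) is home (y≈106 mm), and its plate covers the end of the seated cassette (bar at (135,185)). Nothing touches the robot.

```bash
python3 -c "
from plant import r
print(r.close_job())"
```

```text
the job is handed in; nothing more can be done
None
```

The job is handed in: the long cassette is seated in the bay (about 1 mm off centre), the gate is home (tab at y ≈ 106 mm) and the arm is clear at about 20 s; the hand-in returned no verdict, and I didn't re-measure the short cassette, though the arm never went near it.

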